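# Free a blade frame held by one left-hand and one right-hand wing nut

### The arm

A 6-joint arm with a two-finger parallel gripper is mounted at the origin on a cart in front of the work surface, level with it; the furniture and walls round the work are solid. World frame = base frame: x ahead of the robot, y to its left, z up, the work surface at z = 0. Lengths are in m, angles in degrees, forces in N, time in s.
With the tool pointing down it reaches from about 0.425 to 0.95 m from the base axis. Payload 14.7 kg.
Tool frame: the origin (TCP) lies at the very end of the fingers, on their centre line; the grasp point (between the pads) lies 19 mm behind it; z points along the fingers, y is the line along which they close (so a half turn about z gives the same grasp; the last joint's range is limited). The gripper opens to 85 mm and grips with 20 to 120 N. Pads are 22 mm wide; open, the fingers measure 114 mm over their backs; the gripper's body (76 mm by 85 mm) begins 54 mm behind the grasp point. The pads swing forward as they close: fully open they stand 13 mm farther back than shut.
Start: joints at [61.616, 27.513, 91.461, -0, 61.026, -2.67], TCP at [0.282, 0.586, 0.231] pointing down, gripper open.
Joint ranges: [-157.49, 157.49], [-46.99, 117.5], [13.45, 153.17], [-89.5, 269.5], [5.16, 153.95], [-167.48, 167.48]. Speed limits (degrees/s): [108.29, 108.29, 136.94, 172.46, 172.46, 172.46].

### API

Orientations are given as [roll, pitch, yaw] about the fixed x, y, z axes, in that order (R = Rz(yaw) Ry(pitch) Rx(roll)).
In Python, from workcell import env gives the robot as it stands.
- The arm moves only by the tool drive_tool, never from a script. Its argument "moves" is a list of rows, each a list of 7 numbers: the turn, a rotation vector about the tool's x, y, z in degrees, then the shift along the tool's x, y, z in mm, then the opening, from -1 (shut) to 1 (fully open). A call has 1 to 20 rows; each row is the pose to reach, as a shift and turn from the pose commanded when the call began, along the tool's axes at that moment; what a row does not reach only later rows make up. A row lasts 1/8 s, in which the tool goes at most 62.5 mm and 10.7 degrees, less where a joint would pass 70% of its speed; a pose out of reach is approached as far as the arm can. A call with a gripper value outside its range is refused whole. The fingers move at their own pace and stop on an object; "newtons" is the grip in N (left out, the last holds). Time passes only in rows, so rows that repeat a pose let the fingers close. It gives the time, the measured TCP pose, the force, the opening and the grip force at its end, in the units of the state.
- env.get_state(): the state, without advancing time (a new reading comes with each control period).
- env.grab_frame(name): name is "scene" or "top" or "wrist"; returns a dict with "color" (420x560x3 uint8, blue, green, red), "range_z" (420x560 float32, m along the optical axis (not along the pixel's ray), 0 where there is no reading), "camera_matrix" (3x3 intrinsics, pixels), "R" (3x3) and "t" (3): a world point X has camera coordinates R X + t. Camera axes: x right, y down, z forward; pixel columns grow to the right and rows downward; lengths in m; the calibration is good to about 2 mm. A picture is of the moment at which its call begins.
- env.sign_off(): hands the job in; it is judged then, once.
The state is a dict: "time_s": time; "qpos": joint angles; "qvel": joint speeds; "joint_torque": joint torques, N m; "tool_pos": TCP position; "tcp_rot": TCP orientation; "contact_force": force on the tool from outside, world axes, zero at the start; "moment": the same for the moment, N m; "grip_width": finger opening in m; "gripper_force": force on a finger pad.
Only numpy, scipy, OpenCV 4.12 (cv2) and the standard library are available. Lean on these libraries where they do the work, as an engineer would, in place of code of your own. Each camera call takes 0.05 s, during which the arm holds its last target. There are 200 camera calls.

### The job

The potato cutter's blade frame is clamped in the changing jig by two red wing nuts: one has a left-hand thread and the other a right-hand thread, nobody knows which, so feel gently which way each one gives and never force a nut that resists. Slacken both by a good quarter turn, leaving them on their studs, and then push the frame gently from behind out towards the jig's open end until more than half of it stands out beyond the front ends of the two clamp straps, and leave it lying flat on the jig plate. Do not disturb the other things round the jig.

Things in the scene. Friction and masses are not known exactly. Their poses are not given: they have to be found in the camera images.
- jig: Fixed changing jig: aluminium plate, top 8 mm above the table. Origin at table height under the middle of the frame's clamped place; z up, x points to the rear. Plate from x = -160 mm (open end) to +90 mm, y +-105 mm. Guide rails 10 mm high, inner faces at y = +-54 mm, x = -145 to +55 mm. Wing nuts at x = 0, y = +-72 mm; straps from x = -64 to +14 mm, y = 46 to 98 mm on each side.
- rear (a point): Fixed point on the jig plate's top, 75 mm behind the jig's origin on the middle line, just behind the frame: room for shut fingers to go down here. The frame's rear edge is 23 mm ahead of it; two corner stops 10 mm high, x = 54 to 63 mm, leave the edge open within 36 mm either side of the middle line. Axes as the jig's.
- frame: Grey die-cast blade frame, coarse grid, 103 x 103 x 13 mm, about 0.19 kg, loose; origin at the centre of its underside. Lies on the jig plate, at the start centred over the jig's origin and square to it, top 21 mm above the table. The grid takes no fingers; push it by the rear edge. Half of it stands out beyond the straps when its centre is at jig x = -64 mm; past -160 mm it tips off the plate.
- wing_a (a point): On the vertical axis of wing nut a, in its red wing: an upright plate 46 mm long (point x), 9 mm thick (point y, the way to pinch it), 24 mm high (10 mm above the point, 14 mm below; top 66 mm over the table at the start). Under the wing a rubber bush and a hub, 21 mm across. The point turns and rises with the wing.
- nut_a (a joint): Turning of wing nut a's hub on its thread, rad, positive anticlockwise from above, 0 = tight (start). It runs only one way: right-hand thread anticlockwise (value grows), left-hand clockwise (value falls), against a steady 0.10 N m, to a retaining stop at 2.6 rad either way; rises 2.6 mm per rad, lifts its strap, stays where left.
- twist_a (a joint): Twist of the wing on its rubber bush over the threaded hub of nut a, rad, positive anticlockwise from above; 0 unloaded, springs back, 1.5 N m per rad. A nut that runs shows a steady 0.07 rad (0.10 N m); one turned the wrong way or against its stop winds the bush up in step with the hand. Damaged beyond 0.35 rad (0.53 N m).
- tooth_a (a point): Middle of the front end of the strap clamp under wing nut a, on its underside. Steel strap 52 mm wide, 4 mm thick, over the frame's side edge; its tooth hangs 1.7 mm below the frame's top before the front edge, so the frame cannot slide out until the nut is slackened about a quarter turn. Rises with the nut.
- wing_b (a point): On the vertical axis of wing nut b, in its red wing: an upright plate 46 mm long (point x), 9 mm thick (point y, the way to pinch it), 24 mm high (10 mm above the point, 14 mm below; top 66 mm over the table at the start). Under the wing a rubber bush and a hub, 21 mm across. The point turns and rises with the wing.
- nut_b (a joint): Turning of wing nut b's hub on its thread, rad, positive anticlockwise from above, 0 = tight (start). It runs only one way: right-hand thread anticlockwise (value grows), left-hand clockwise (value falls), against a steady 0.10 N m, to a retaining stop at 2.6 rad either way; rises 2.6 mm per rad, lifts its strap, stays where left.
- twist_b (a joint): Twist of the wing on its rubber bush over the threaded hub of nut b, rad, positive anticlockwise from above; 0 unloaded, springs back, 1.5 N m per rad. A nut that runs shows a steady 0.07 rad (0.10 N m); one turned the wrong way or against its stop winds the bush up in step with the hand. Damaged beyond 0.35 rad (0.53 N m).
- tooth_b (a point): Middle of the front end of the strap clamp under wing nut b, on its underside. Steel strap 52 mm wide, 4 mm thick, over the frame's side edge; its tooth hangs 1.7 mm below the frame's top before the front edge, so the frame cannot slide out until the nut is slackened about a quarter turn. Rises with the nut.
- spare_frame: Bystander: grey blade frame with slots, 101 x 101 x 12 mm, flat on the table beside the jig; origin at the centre of its underside.
- potato: Bystander: reddish potato 56 x 78 x 48 mm beside the jig; origin at the centre of its underside.
- pusher: Bystander: white pusher block with pegs, 83 x 83 x 16 mm, beside the jig; origin at the centre of its underside.
Not all that is in view belongs to the job. What is shaped like the frame but green is not meant.

How it is judged:
By the outcome, as a careful person would: the job done as asked, in the order asked, and still so for the second after the job is handed in, with the robot touching nothing.
It also fails if it takes over 72 s, if anything falls off the work surface, if the arm or the gripper's body presses on something with over 40 N, if the wrist force passes 120 N, or if a joint passes its speed limit or range.

## Working session

There is one attempt and no reset: what is moved stays moved. The work goes in short steps, Python scripts to look and compute and a tool call to move; the robot and the scene stay as the last step left them, time stands still between calls to the robot, and variables do not carry over. Pictures are saved under pics/ and viewed, at most 10 in all, crops included, and the job is handed in when it is done.

Besides the shell and the picture viewer there is one more tool, called after "Call:" as name(argument=value, ...), one argument or row to a line, values as JSON. drive_tool: Moves the arm, as the interface text tells. Its arguments: {"type":"object","properties":{"moves":{"type":"array","items":{"type":"array","items":{"type":"number"}}},"newtons":{"type":"number"}},"required":["moves"]}

```bash
ls; mkdir -p pics
python3 - <<'E'
from workcell import env
import cv2,numpy as np
s=env.get_state();print(s)
for n in("top","scene"):
    f=env.grab_frame(n);cv2.imwrite(f"pics/{n}0.png",f["color"]);np.savez(f"{n}0.npz",**f)
E
```

```text
pics
{'time_s': 0.0, 'qpos': array([ 6.16161494e+01,  2.75492143e+01,  9.14953015e+01, -1.11267563e-03,
        6.10250391e+01, -2.67051050e+00]), 'qvel': array([-0.04822091, -0.03363365, -0.02821307, -0.13899142,  0.04850402,
       -0.00404088]), 'joint_torque': array([ 2.45062183e-03, -9.50663209e+01, -4.30179477e+01,  1.35609630e-04,
        1.23288872e-02, -1.42482625e-05]), 'tool_pos': array([0.28180631, 0.58526688, 0.23066955]), 'tcp_rot': array([-1.79930475e+02, -2.26902952e-03,  1.54287198e+02]), 'contact_force': array([-0.48663071, -0.25693851,  0.53829516]), 'moment': array([-0.06158688,  0.02674596,  0.012504  ]), 'gripper_force': 0.0, 'grip_width': 0.08506923812381266}
```

View pics/top0.png

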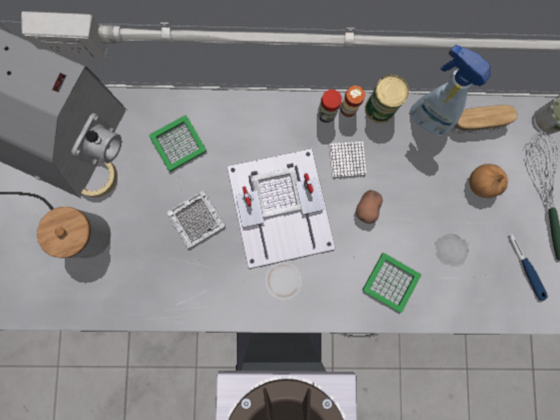

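View pics/scene0.png

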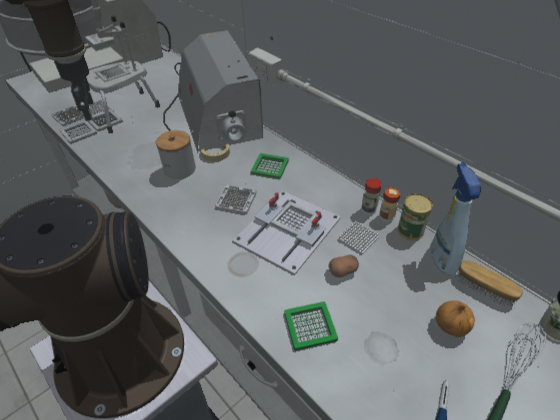

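The top view shows the jig at about (280,207), its open end towards the robot. The red wings are at about (247,195) and (308,183), and the potato, spare frame and pusher stand around it. Next I'll enlarge it.

```bash
cat > h.py <<'E'
import numpy as np,cv2
def ray(f,u,v,z):
    K,R,t=f["camera_matrix"],f["R"],f["t"]
    d=R.T@np.linalg.solve(K,[u,v,1.]);c=-R.T@t
    return c+d*(z-c[2])/d[2]
def pix(f,X):
    c=f["R"]@np.asarray(X)+f["t"];p=f["camera_matrix"]@c;return p[:2]/p[2]
E
python3 - <<'E'
from h import *
f=np.load("top0.npz");c=f["color"]
print(-f["R"].T@f["t"])
cv2.imwrite("pics/crop.png",cv2.resize(c[145:275,220:345],None,fx=4.6,fy=4.6,interpolation=cv2.INTER_CUBIC))
hsv=cv2.cvtColor(c,cv2.COLOR_BGR2HSV)
m=(((hsv[...,0]<8)|(hsv[...,0]>172))&(hsv[...,1]>170)&(hsv[...,2]>90))
for (u0,u1) in((235,262),(295,325)):
    v,u=np.nonzero(m[165:215,u0:u1]);v=v+165;u=u+u0
    p=np.c_[u,v];d=f["range_z"][v,u]
    K,R,t=f["camera_matrix"],f["R"],f["t"]
    X=(np.linalg.solve(K,np.c_[u,v,np.ones(len(u))].T)*d-t[:,None]);X=(R.T@X).T
    print(len(u),p.mean(0),X.mean(0),X.max(0),X.min(0))
    q=X[X[:,2]>.055];print(len(q),q.mean(0),q)
E
```

```text
[0.40523751 0.03965475 0.97105676]
28 [246.89285714 197.32142857] [0.54789044 0.09395128 0.0653648 ] [0.57098513 0.10086884 0.06786547] [0.5307376  0.08883165 0.06137451]
28 [0.54789044 0.09395128 0.0653648 ] [[0.57098513 0.10086884 0.06697922]
 [0.56874273 0.10082939 0.06676818]
 [0.56664534 0.10084478 0.06574595]
 [0.56637579 0.0984886  0.06746798]
 [0.5642937  0.10076381 0.06614918]
 [0.5640993  0.09843571 0.06746738]
 [0.56229018 0.10081715 0.06456315]
 [0.56288002 0.09877883 0.06137451]
 [0.55984147 0.09844062 0.06576333]
 [0.54620521 0.09362031 0.06621789]
 [0.54654226 0.09149332 0.06428649]
 [0.5442949  0.09596445 0.06365555]
 [0.54390455 0.09355598 0.06643696]
 [0.54419569 0.09141489 0.06477232]
 [0.54399924 0.0890915  0.06628781]
 [0.54163219 0.09350187 0.0664852 ]
 [0.54192475 0.09136369 0.06478238]
 [0.54218048 0.08920341 0.06332467]
 [0.5397301  0.09359563 0.06404758]
 [0.5391995  0.09113735 0.06786547]
 [0.5397852  0.08910805 0.06415711]
 [0.53728445 0.09122121 0.06550801]
 [0.53759077 0.08908573 0.06365106]
 [0.53502017 0.09117032 0.06551507]
 [0.53478479 0.08883165 0.0
[... 774 characters left out ...]
 0.57822559 -0.04558789  0.06601134]
 [ 0.57817816 -0.04781022  0.06646092]
 [ 0.57619099 -0.04347643  0.06441833]
 [ 0.57604173 -0.04565145  0.06541344]
 [ 0.57536713 -0.04755255  0.06919298]
 [ 0.5745291  -0.04379848  0.06099326]
 [ 0.57358224 -0.04557626  0.06628846]
 [ 0.57345353 -0.04775319  0.06718521]
 [ 0.57183764 -0.04586498  0.06330046]
 [ 0.57134509 -0.04785581  0.06619134]
 [ 0.57131098 -0.05008031  0.0665842 ]
 [ 0.56953863 -0.04587227  0.06330001]
 [ 0.56880994 -0.04773237  0.06753475]
 [ 0.56911207 -0.0501366   0.06607501]
 [ 0.56639218 -0.04766804  0.06826689]
 [ 0.56675144 -0.05010364  0.06646537]
 [ 0.56470429 -0.04800206  0.06488078]
 [ 0.56437631 -0.05006056  0.0669576 ]]
```

View pics/crop.png

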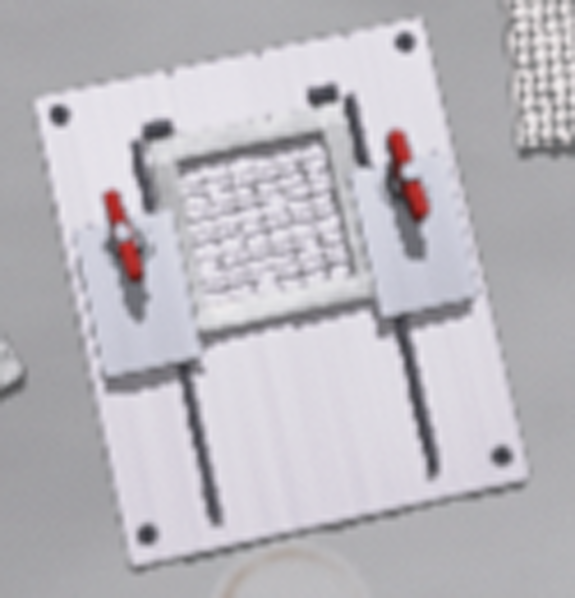

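The enlarged crop shows the plate corners at (38,100), (415,18), (525,480) and (135,567). The wings run (112,190)–(136,280) and (397,132)–(419,217), about parallel to the jig's x axis.

Run:
```python
from h import *
f=np.load("top0.npz")
P=lambda x,y,z:ray(f,(x+.5)/4.6-.5+220,(y+.5)/4.6-.5+145,z)
c=[(38,100),(415,18),(525,480),(135,567)];j=np.array([[90,105],[90,-105],[-160,-105],[-160,105]])/1e3
W=[P(*q,.008)[:2] for q in c]
wa=[P(112,190,.066),P(136,280,.066)];wb=[P(397,132,.066),P(419,217,.066)]
ca=sum(wa)[:2]/2;cb=sum(wb)[:2]/2;print(ca,cb,np.linalg.norm(ca-cb))
for w in(wa,wb):d=(w[0]-w[1]);print("wing yaw",np.degrees(np.arctan2(d[1],d[0])),np.linalg.norm(d))
def fit(A,B):
    A,B=np.array(A),np.array(B);a=A-A.mean(0);b=B-B.mean(0)
    th=np.arctan2((a[:,0]*b[:,1]-a[:,1]*b[:,0]).sum(),(a*b).sum());R=np.array([[np.cos(th),-np.sin(th)],[np.sin(th),np.cos(th)]])
    t=B.mean(0)-R@A.mean(0);print("fit",np.degrees(th),t,np.round((B-(R@A.T).T-t)*1e3,1).tolist());return R,t
fit(j,W);fit([[0,.072],[0,-.072]],[ca,cb])
R,t=fit(np.r_[j,[[0,.072],[0,-.072]]],W+[ca,cb])
for n,p in dict(A=[0,.072],B=[0,-.072],rear=[.075,0]).items():print(n,R@p+t)
```

```text
[0.55151902 0.09474387] [ 0.58390787 -0.04397853] 0.14245329372229318
wing yaw 16.006072463985703 0.04603917911856366
wing yaw 14.549797381328036 0.043733087323487296
fit 13.26743064619715 [0.56865828 0.02571563] [[-0.6, -3.8], [-0.8, 3.0], [-0.2, 3.1], [1.5, -2.4]]
fit 13.141970135571023 [0.56771344 0.02538267] [[0.2, -0.8], [-0.2, 0.8]]
fit 13.253955630050484 [0.56834459 0.0255993 ] [[-0.3, -3.6], [-0.4, 3.2], [0.2, 3.2], [1.8, -2.3], [-0.3, -0.9], [-0.9, 0.5]]
A [0.55183733 0.09568147]
B [ 0.58485186 -0.04448287]
rear [0.64134685 0.04279437]
```

Call:
drive_tool(
  moves=[
    [0,0,-10,-100,-70,0,0.5],
    [0,0,-20,-200,-140,0,0],
    [0,0,-30,-300,-210,20,0],
    [0,0,-39,-400,-280,40,0],
    [0,0,-39,-456,-324,70,-0.3],
    [0,0,-39,-456,-324,70,-0.3],
    [0,0,-39,-456,-324,70,-0.3],
    [0,0,-39,-456,-324,70,-0.3],
    [0,0,-39,-456,-324,70,-0.3],
    [0,0,-39,-456,-324,70,-0.3],
    [0,0,-39,-456,-324,70,-0.3],
    [0,0,-39,-456,-324,70,-0.3],
    [0,0,-39,-456,-324,70,-0.3],
    [0,0,-39,-456,-324,70,-0.3],
    [0,0,-39,-456,-324,70,-0.3],
    [0,0,-39,-456,-324,70,-0.3],
  ],
)

```text
time_s: 2.1
tool_pos: [0.5522, 0.096, 0.1614]
tcp_rot: [-180.0, 0.0, -166.7]
contact_force: [0.2, 0.3, 0.2]
grip_width: 0.0298
gripper_force: 0.0
```

Run:
```python
from workcell import env
from h import *
f=env.grab_frame("wrist");cv2.imwrite("pics/w1.png",f["color"]);np.savez("w1.npz",**f)
s=env.get_state();print({k:np.round(s[k],4) for k in("time_s","qpos","tool_pos","tcp_rot","contact_force","moment","grip_width")})
print(-f["R"].T@f["t"],pix(f,[.5518,.0957,.066]),pix(f,[.5849,-.0445,.066]))
```

```text
{'time_s': np.float64(2.15), 'qpos': array([ 6.756600e+00,  2.517690e+01,  1.073692e+02,  5.000000e-04,
        4.745210e+01, -9.653530e+01]), 'tool_pos': array([0.5523, 0.0959, 0.1613]), 'tcp_rot': array([ 1.799999e+02,  1.800000e-03, -1.667084e+02]), 'contact_force': array([ 0.6521,  0.3587, -0.1086]), 'moment': array([-0.0456, -0.0259,  0.0237]), 'grip_width': np.float64(0.0297)}
[0.48805922 0.08095322 0.30329137] [277.59311622 217.1535299 ] [ 91.29675641 217.17243003]
```

View pics/w1.png

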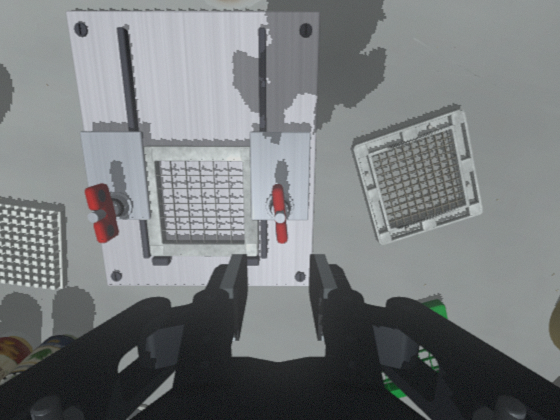

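The wrist view shows wing A at about (279,214), where predicted, and wing B at about (100,213), with the jig between them.

Run:
```python
from h import *
f=np.load("w1.npz");c=f["color"];K,R,t=f["camera_matrix"],f["R"],f["t"]
h=cv2.cvtColor(c,cv2.COLOR_BGR2HSV);m=((h[...,0]<10)|(h[...,0]>170))&(h[...,1]>120)&(h[...,2]>60)
for u0,u1 in((262,296),(70,140)):
    v,u=np.nonzero(m[165:260,u0:u1]);v=v+165;u=u+u0
    X=(R.T@(np.linalg.solve(K,np.c_[u,v,np.ones(len(u))].T)*f["range_z"][v,u]-t[:,None])).T
    print(len(X),np.percentile(X[:,2],[2,25,50,75,98]))
    q=X[(X[:,2]>.061)&(X[:,2]<.071)][:,:2].astype(np.float32)
    print(len(q),q.mean(0),cv2.minAreaRect(q*1000))
```

```text
349 [0.062714   0.06393155 0.06444941 0.06488864 0.06601516]
346 [0.5501648  0.09668599] ((551.2035522460938, 97.15289306640625), (42.99564743041992, 7.367838382720947), 19.239704132080078)
402 [0.06175309 0.06353728 0.06422818 0.06481505 0.06599779]
396 [ 0.58228076 -0.04250089] ((583.405029296875, -42.53315734863281), (43.21134567260742, 8.000699043273926), 19.399118423461914)
```

Run:
```python
from h import *
f=np.load("w1.npz");c=f["color"]
h=cv2.cvtColor(c,cv2.COLOR_BGR2HSV);m=(((h[...,0]<10)|(h[...,0]>170))&(h[...,1]>120)&(h[...,2]>60))
for u0,u1 in((262,296),(70,140)):
    v,u=np.nonzero(m[165:260,u0:u1]);v=v+165;u=u+u0
    X=np.array([ray(f,a,b,.066)[:2] for a,b in zip(u,v)])
    w,V=np.linalg.eigh(np.cov(X.T));print("pca",np.degrees(np.arctan2(V[1,1],V[0,1]))%180,np.sqrt(w)*12**.5)
a=c[170:255,245:310];b=c[170:255,70:135]
cv2.imwrite("pics/w1c.png",cv2.resize(np.hstack([b,a]),None,fx=6,fy=6,interpolation=cv2.INTER_CUBIC))
```

```text
pca 19.15544541387564 [0.00681807 0.04829841]
pca 18.701922662307396 [0.00784259 0.04848808]
```

View pics/w1c.png

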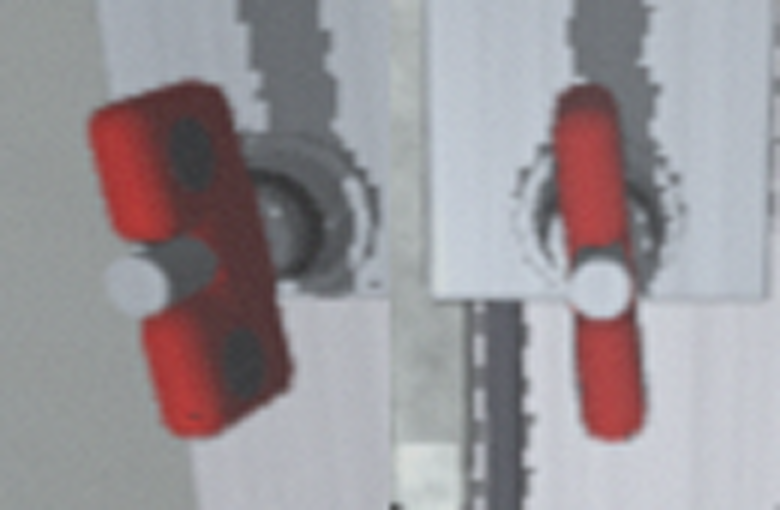

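Both wings stand at about yaw 19°, each with a stud through its middle. I'll descend on A and close gently.

Call:
drive_tool(
  moves=[
    [0,0,-5.7,1,0.5,30,-0.3],
    [0,0,-5.7,1,0.5,60,-0.3],
    [0,0,-5.7,1,0.5,85,-0.3],
    [0,0,-5.7,1,0.5,105,-0.3],
    [0,0,-5.7,1,0.5,115,-0.3],
    [0,0,-5.7,1,0.5,115,-0.3],
    [0,0,-5.7,1,0.5,115,-0.3],
    [0,0,-5.7,1,0.5,115,-0.3],
  ],
  newtons=30,
)

```text
time_s: 3.15
tool_pos: [0.5517, 0.0962, 0.0471]
tcp_rot: [-180.0, 0.1, -161.0]
contact_force: [0.9, 0.6, -0.4]
grip_width: 0.03
gripper_force: 0.0
```

```bash
cat > st.py <<'E'
from workcell import env
import numpy as np
s=env.get_state();print({k:np.round(s[k],3).tolist() for k in("time_s","qpos","tool_pos","tcp_rot","contact_force","moment","grip_width","gripper_force")})
E
python3 st.py
```

```text
{'time_s': 3.15, 'qpos': [6.79, 34.788, 111.746, -0.0, 33.392, -102.195], 'tool_pos': [0.552, 0.096, 0.047], 'tcp_rot': [-179.984, 0.072, -161.015], 'contact_force': [0.874, 0.641, -0.367], 'moment': [0.031, -0.042, -0.032], 'grip_width': 0.03, 'gripper_force': 0.0}
```

Call:
drive_tool(
  moves=[
    [0,0,0,0,0,0,-0.6],
    [0,0,0,0,0,0,-1],
    [0,0,0,0,0,0,-1],
    [0,0,0,0,0,0,-1],
    [0,0,0,0,0,0,-1],
    [0,0,0,0,0,0,-1],
  ],
  newtons=30,
)

```text
time_s: 3.9
tool_pos: [0.5512, 0.0967, 0.0467]
tcp_rot: [180.0, 0.0, -161.0]
contact_force: [-2.0, 6.4, 6.9]
grip_width: 0.0082
gripper_force: 34.2
```

```bash
python3 st.py
```

```text
{'time_s': 3.9, 'qpos': [6.824, 34.816, 111.765, 0.052, 33.399, -102.196], 'tool_pos': [0.551, 0.097, 0.047], 'tcp_rot': [179.976, 0.025, -161.023], 'contact_force': [-2.022, 6.377, 6.921], 'moment': [1.101, 0.407, -0.012], 'grip_width': 0.008, 'gripper_force': 34.243}
```

Call:
drive_tool(
  moves=[
    [0,0,0,0,0.6,-0.6,-1],
    [0,0,2,0,0.6,-0.6,-1],
    [0,0,4,0,0.6,-0.6,-1],
    [0,0,5,0,0.6,-0.6,-1],
    [0,0,5,0,0.6,-0.6,-1],
  ],
)

```text
time_s: 4.53
tool_pos: [0.551, 0.0967, 0.0469]
tcp_rot: [180.0, 0.0, -166.0]
contact_force: [0.5, 3.6, -0.7]
grip_width: 0.0084
gripper_force: 33.1
```

```bash
python3 st.py
```

```text
{'time_s': 4.525, 'qpos': [6.851, 34.797, 111.766, 0.006, 33.432, -97.12], 'tool_pos': [0.551, 0.097, 0.047], 'tcp_rot': [179.997, 0.006, -166.035], 'contact_force': [0.478, 3.63, -0.73], 'moment': [0.731, -0.155, 0.092], 'grip_width': 0.008, 'gripper_force': 33.148}
```

Call:
drive_tool(
  moves=[
    [0,0,1.5,0,0,0,-1],
    [0,0,3,0,0,0,-1],
    [0,0,4,0,0,0,-1],
    [0,0,4,0,0,0,-1],
  ],
)

```text
time_s: 5.03
tool_pos: [0.5511, 0.0968, 0.047]
tcp_rot: [180.0, 0.0, -170.0]
contact_force: [0.8, 5.2, 3.7]
grip_width: 0.0085
gripper_force: 33.7
```

```bash
python3 st.py
```

```text
{'time_s': 5.025, 'qpos': [6.852, 34.787, 111.765, 0.005, 33.433, -93.12], 'tool_pos': [0.551, 0.097, 0.047], 'tcp_rot': [179.998, 0.016, -170.032], 'contact_force': [0.812, 5.243, 3.674], 'moment': [0.794, -0.074, 0.127], 'grip_width': 0.008, 'gripper_force': 33.716}
```

Call:
drive_tool(
  moves=[
    [0,0,1.5,0,0.2,-0.3,-1],
    [0,0,3,0,0.2,-0.3,-1],
    [0,0,3,0,0.2,-0.3,-1],
  ],
)

```text
time_s: 5.4
tool_pos: [0.551, 0.0968, 0.0472]
tcp_rot: [-180.0, 0.0, -173.1]
contact_force: [1.4, 1.9, 1.6]
grip_width: 0.0084
gripper_force: 33.4
```

```bash
python3 st.py
```

```text
{'time_s': 5.4, 'qpos': [6.863, 34.768, 111.761, -0.007, 33.465, -90.081], 'tool_pos': [0.551, 0.097, 0.047], 'tcp_rot': [-179.996, 0.006, -173.051], 'contact_force': [1.45, 1.902, 1.608], 'moment': [0.364, -0.38, 0.106], 'grip_width': 0.008, 'gripper_force': 33.361}
```

Nut A runs clockwise: steady at about 0.10 N m and rising. I'll carry on that way.

Call:
drive_tool(
  moves=[
    [0,0,6,0,0,-0.3,-1],
    [0,0,12,0,0,-0.5,-1],
    [0,0,18,0,0,-0.8,-1],
    [0,0,24,0,0,-1.1,-1],
    [0,0,30,0,0,-1.4,-1],
    [0,0,36,0,0,-1.6,-1],
    [0,0,42,0,0,-1.9,-1],
    [0,0,48,0,0,-2.2,-1],
    [0,0,48,0,0,-2.2,-1],
  ],
)

```text
time_s: 6.52
tool_pos: [0.5509, 0.0968, 0.0494]
tcp_rot: [-180.0, -0.0, 139.0]
contact_force: [1.4, 1.3, 0.3]
grip_width: 0.0082
gripper_force: 33.5
```

```bash
python3 st.py
```

```text
{'time_s': 6.525, 'qpos': [6.862, 34.565, 111.712, -0.011, 33.732, -42.152], 'tool_pos': [0.551, 0.097, 0.049], 'tcp_rot': [-179.989, -0.002, 139.023], 'contact_force': [1.39, 1.332, 0.341], 'moment': [0.173, -0.141, 0.127], 'grip_width': 0.008, 'gripper_force': 33.451}
```

Call:
drive_tool(
  moves=[
    [0,0,6,0,0,-0.3,-1],
    [0,0,12,0,0,-0.5,-1],
    [0,0,18,0,0,-0.8,-1],
    [0,0,24,0,0,-1.1,-1],
    [0,0,30,0,0,-1.4,-1],
    [0,0,36,0,0,-1.6,-1],
    [0,0,42,0,0,-1.9,-1],
    [0,0,50,0,0,-2.2,-1],
    [0,0,50,0,0,-2.2,-1],
  ],
)

```text
time_s: 7.65
tool_pos: [0.5508, 0.0969, 0.0516]
tcp_rot: [-180.0, 0.0, 89.2]
contact_force: [-0.3, 1.6, 3.1]
grip_width: 0.0081
gripper_force: 33.7
```

```bash
python3 st.py
```

```text
{'time_s': 7.65, 'qpos': [6.869, 34.356, 111.662, -0.001, 34.0, 7.716], 'tool_pos': [0.551, 0.097, 0.052], 'tcp_rot': [-179.982, 0.003, 89.153], 'contact_force': [-0.324, 1.632, 3.088], 'moment': [0.256, 0.081, 0.047], 'grip_width': 0.008, 'gripper_force': 33.697}
```

Call:
drive_tool(
  moves=[
    [0,0,-2,0,0,0,-1],
    [0,0,-4,0,0,0,-1],
    [0,0,-4,0,0,0,-0.6],
    [0,0,-4,0,0,0,-0.3],
    [0,0,-4,0,0,0,-0.3],
    [0,0,-4,0,0,0,-0.3],
    [0,0,-4,0,0,-30,-0.3],
    [0,0,-4,0,0,-70,-0.3],
    [0,0,-4,0,0,-100,-0.3],
    [0,0,-4,0,0,-100,-0.3],
    [0,0,-4,0,0,-100,-0.3],
  ],
)

```text
time_s: 9.02
tool_pos: [0.5506, 0.0968, 0.1512]
tcp_rot: [-180.0, 0.0, 93.0]
contact_force: [-0.5, 0.1, -0.1]
grip_width: 0.0299
gripper_force: 0.0
```

```bash
python3 st.py
python3 - <<'E'
from workcell import env
from h import *
f=env.grab_frame("wrist");cv2.imwrite("pics/w2.png",f["color"]);np.savez("w2.npz",**f)
E
```

```text
{'time_s': 9.025, 'qpos': [6.869, 25.856, 108.03, -0.002, 46.134, 3.883], 'tool_pos': [0.551, 0.097, 0.151], 'tcp_rot': [-179.98, 0.003, 92.988], 'contact_force': [-0.503, 0.085, -0.095], 'moment': [0.012, -0.006, -0.001], 'grip_width': 0.03, 'gripper_force': 0.0}
```

View pics/w2.png

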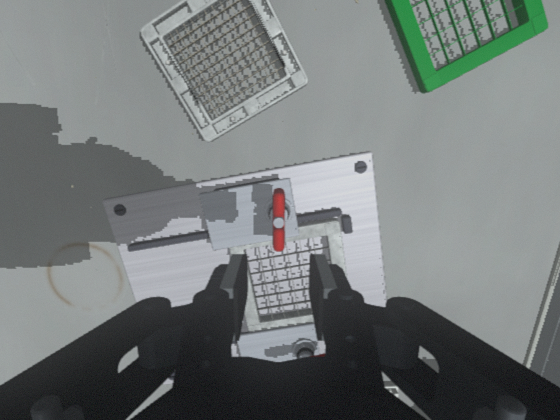

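Wing A has turned by about 106° and the strap is still in place. Since A is left-hand, B should be right-hand. I'll go over to B with the joint room for turning anticlockwise.

Call:
drive_tool(
  moves=[
    [0,0,10,-30,5,0,-0.3],
    [0,0,20,-60,11,0,-0.3],
    [0,0,30,-90,16,0,-0.3],
    [0,0,40,-120,22,0,-0.3],
    [0,0,50,-141.7,25.9,0,-0.3],
    [0,0,60,-141.7,25.9,0,-0.3],
    [0,0,70,-141.7,25.9,0,-0.3],
    [0,0,74,-141.7,25.9,10,-0.3],
    [0,0,74,-141.7,25.9,35,-0.3],
    [0,0,74,-141.7,25.9,65,-0.3],
    [0,0,74,-141.7,25.9,90,-0.3],
    [0,0,74,-141.7,25.9,103.5,-0.3],
    [0,0,74,-141.7,25.9,103.5,-0.3],
    [0,0,74,-141.7,25.9,103.5,-0.3],
    [0,0,74,-141.7,25.9,103.5,-0.3],
  ],
)

```text
time_s: 10.95
tool_pos: [0.5848, -0.0433, 0.049]
tcp_rot: [180.0, -0.1, 19.0]
contact_force: [0.5, 0.0, 0.2]
grip_width: 0.0297
gripper_force: 0.0
```

```bash
python3 st.py
```

```text
{'time_s': 10.95, 'qpos': [-7.2, 36.018, 108.149, -0.001, 35.753, 63.813], 'tool_pos': [0.585, -0.043, 0.049], 'tcp_rot': [179.965, -0.071, 18.987], 'contact_force': [0.471, 0.01, 0.172], 'moment': [-0.001, 0.039, 0.022], 'grip_width': 0.03, 'gripper_force': 0.0}
```

Call:
drive_tool(
  moves=[
    [0,0,0,0,0,0,-0.6],
    [0,0,0,0,0,-0.3,-1],
    [0,0,0,0,0,-0.6,-1],
    [0,0,0,0,0,-0.6,-1],
    [0,0,0,0,0,-0.6,-1],
    [0,0,0,0,0,-0.6,-1],
  ],
  newtons=30,
)

```text
time_s: 11.7
tool_pos: [0.5843, -0.0432, 0.0488]
tcp_rot: [180.0, -0.0, 19.0]
contact_force: [0.7, 4.9, 3.1]
grip_width: 0.008
gripper_force: 34.5
```

```bash
python3 st.py
```

```text
{'time_s': 11.7, 'qpos': [-7.195, 36.033, 108.158, 0.009, 35.793, 63.813], 'tool_pos': [0.584, -0.043, 0.049], 'tcp_rot': [179.998, -0.016, 18.984], 'contact_force': [0.735, 4.948, 3.125], 'moment': [0.708, -0.146, -0.013], 'grip_width': 0.008, 'gripper_force': 34.47}
```

Call:
drive_tool(
  moves=[
    [0,0,0,-0.4,-0.5,0,-1],
    [0,0,-2,-0.4,-0.5,0,-1],
    [0,0,-4,-0.4,-0.5,0,-1],
    [0,0,-5,-0.4,-0.5,0,-1],
    [0,0,-5,-0.4,-0.5,0,-1],
  ],
)

```text
time_s: 12.32
tool_pos: [0.5841, -0.043, 0.0489]
tcp_rot: [180.0, -0.0, 24.1]
contact_force: [5.1, 1.9, 2.2]
grip_width: 0.0081
gripper_force: 34.3
```

```bash
python3 st.py
```

```text
{'time_s': 12.325, 'qpos': [-7.176, 36.004, 108.216, -0.001, 35.729, 58.771], 'tool_pos': [0.584, -0.043, 0.049], 'tcp_rot': [179.973, -0.043, 24.054], 'contact_force': [5.072, 1.943, 2.22], 'moment': [0.285, -0.938, -0.098], 'grip_width': 0.008, 'gripper_force': 34.309}
```

Call:
drive_tool(
  moves=[
    [0,0,-1.5,0,0,-0.2,-1],
    [0,0,-3,0,0,-0.2,-1],
    [0,0,-4,0,0,-0.2,-1],
    [0,0,-4,0,0,-0.2,-1],
  ],
)

```text
time_s: 12.82
tool_pos: [0.5842, -0.043, 0.0491]
tcp_rot: [180.0, -0.0, 28.1]
contact_force: [5.5, 2.2, 1.8]
grip_width: 0.0081
gripper_force: 34.3
```

```bash
python3 st.py
```

```text
{'time_s': 12.825, 'qpos': [-7.174, 35.986, 108.21, 0.003, 35.752, 54.77], 'tool_pos': [0.584, -0.043, 0.049], 'tcp_rot': [179.971, -0.044, 28.054], 'contact_force': [5.515, 2.203, 1.837], 'moment': [0.292, -0.885, -0.073], 'grip_width': 0.008, 'gripper_force': 34.262}
```

Nut B runs anticlockwise at about 0.08 N m, so I'll carry on.

Call:
drive_tool(
  moves=[
    [0,0,-4,0.4,0,-0.2,-1],
    [0,0,-9,0.4,0,-0.4,-1],
    [0,0,-15,0.4,0,-0.7,-1],
    [0,0,-21,0.4,0,-0.9,-1],
    [0,0,-27,0.4,0,-1.2,-1],
    [0,0,-33,0.4,0,-1.5,-1],
    [0,0,-39,0.4,0,-1.8,-1],
    [0,0,-45,0.4,0,-2.1,-1],
    [0,0,-50,0.4,0,-2.3,-1],
    [0,0,-50,0.4,0,-2.3,-1],
  ],
)

```text
time_s: 14.08
tool_pos: [0.5838, -0.0426, 0.0512]
tcp_rot: [-180.0, -0.0, 78.0]
contact_force: [1.7, 4.2, 4.8]
grip_width: 0.0077
gripper_force: 34.6
```

```bash
python3 st.py
```

```text
{'time_s': 14.075, 'qpos': [-7.147, 35.798, 108.145, 0.008, 36.079, 4.851], 'tool_pos': [0.584, -0.043, 0.051], 'tcp_rot': [-179.978, -0.003, 77.996], 'contact_force': [1.684, 4.179, 4.801], 'moment': [0.639, -0.327, -0.037], 'grip_width': 0.008, 'gripper_force': 34.62}
```

Call:
drive_tool(
  moves=[
    [0,0,-6,0,0,-0.3,-1],
    [0,0,-12,0,0,-0.5,-1],
    [0,0,-18,0,0,-0.8,-1],
    [0,0,-24,0,0,-1.1,-1],
    [0,0,-30,0,0,-1.4,-1],
    [0,0,-36,0,0,-1.6,-1],
    [0,0,-42,0,0,-1.9,-1],
    [0,0,-47,0,0,-2.2,-1],
    [0,0,-51,0,0,-2.4,-1],
    [0,0,-51,0,0,-2.4,-1],
  ],
)

```text
time_s: 15.32
tool_pos: [0.5833, -0.0427, 0.0535]
tcp_rot: [-179.9, -0.1, 128.9]
contact_force: [-0.4, 2.0, 6.8]
grip_width: 0.0083
gripper_force: 34.8
```

```bash
python3 st.py
```

```text
{'time_s': 15.325, 'qpos': [-7.155, 35.588, 108.11, -0.004, 36.376, -46.084], 'tool_pos': [0.583, -0.043, 0.054], 'tcp_rot': [-179.947, -0.051, 128.932], 'contact_force': [-0.385, 2.04, 6.815], 'moment': [0.41, 0.092, -0.133], 'grip_width': 0.008, 'gripper_force': 34.786}
```

Call:
drive_tool(
  moves=[
    [0,0,2,0,0,0.3,-1],
    [0,0,4,0,0,0.3,-1],
    [0,0,4,0,0,0,-0.6],
    [0,0,4,0,0,0,-0.3],
    [0,0,4,0,0,0,-0.3],
    [0,0,4,0,0,0,-0.3],
    [0,0,4,0,0,-30,-0.3],
    [0,0,4,0,0,-70,-0.3],
    [0,0,4,0,0,-100,-0.5],
    [0,0,4,0,0,-100,-0.7],
    [0,0,4,0,0,-100,-1],
  ],
)

```text
time_s: 16.7
tool_pos: [0.5836, -0.0427, 0.1531]
tcp_rot: [-180.0, -0.0, 125.0]
contact_force: [-0.5, -0.6, -0.2]
grip_width: -0.0
gripper_force: 0.0
```

```bash
cat > to.py <<'E'
import sys,numpy as np
from workcell import env
from scipy.spatial.transform import Rotation as Ro
x,y,z,yaw=map(float,sys.argv[1:])
s=env.get_state();R=Ro.from_euler('xyz',s["tcp_rot"],degrees=True)
print(s["tool_pos"],s["tcp_rot"],np.round(R.inv().apply(np.array([x,y,z])-s["tool_pos"])*1e3,1),np.round((R.inv()*Ro.from_euler('xyz',[180,0,yaw],degrees=True)).as_rotvec(degrees=True),1))
E
python3 to.py .6402 .0442 .06 193.2
python3 - <<'E'
from workcell import env
from h import *
f=env.grab_frame("top");np.savez("top1.npz",**f)
cv2.imwrite("pics/t1.png",cv2.resize(f["color"][130:290,190:370],None,fx=3.5,fy=3.5,interpolation=cv2.INTER_CUBIC))
E
```

```text
[ 0.5836453  -0.04271041  0.15314671] [-1.79977857e+02 -1.93250204e-02  1.24984487e+02] [38.7 96.2 93.1] [ -0.   -0.  -68.2]
```

Call:
drive_tool(
  moves=[
    [0,0,-10,13,32,0,-1],
    [0,0,-20,26,64,0,-1],
    [0,0,-30,38.7,96.2,0,-1],
    [0,0,-40,38.7,96.2,0,-1],
    [0,0,-50,38.7,96.2,20,-1],
    [0,0,-60,38.7,96.2,50,-1],
    [0,0,-68.2,38.7,96.2,80,-1],
    [0,0,-68.2,38.7,96.2,110,-1],
    [0,0,-68.2,38.7,96.2,125,-1],
    [0,0,-68.2,38.7,96.2,132,-1],
    [0,0,-68.2,38.7,96.2,136,-1],
    [0,0,-68.2,38.7,96.2,138,-1],
    [0,0,-68.2,38.7,96.2,138,-1],
    [0,0,-68.2,38.7,96.2,138,-1],
  ],
)

```text
time_s: 18.5
tool_pos: [0.6409, 0.0441, 0.0161]
tcp_rot: [-180.0, 0.0, -166.8]
contact_force: [0.2, -0.3, -0.3]
grip_width: 0.0
gripper_force: 0.0
```

```bash
python3 to.py .6402 .0442 .012 193.2; python3 st.py
python3 - <<'E'
from workcell import env
from h import *
f=env.grab_frame("scene")
cv2.imwrite("pics/s1.png",cv2.resize(f["color"][150:290,210:380],None,fx=4,fy=4,interpolation=cv2.INTER_CUBIC))
E
```

```text
[0.64092551 0.04413509 0.01611358] [-1.79990612e+02  4.08393861e-02 -1.66813410e+02] [0.7 0.2 4.1] [-0.  0. -0.]
{'time_s': 18.5, 'qpos': [1.236, 41.886, 100.94, -0.001, 37.132, -101.949], 'tool_pos': [0.641, 0.044, 0.016], 'tcp_rot': [-179.991, 0.041, -166.813], 'contact_force': [0.221, -0.279, -0.316], 'moment': [0.023, -0.027, -0.024], 'grip_width': 0.0, 'gripper_force': 0.0}
```

View pics/s1.png

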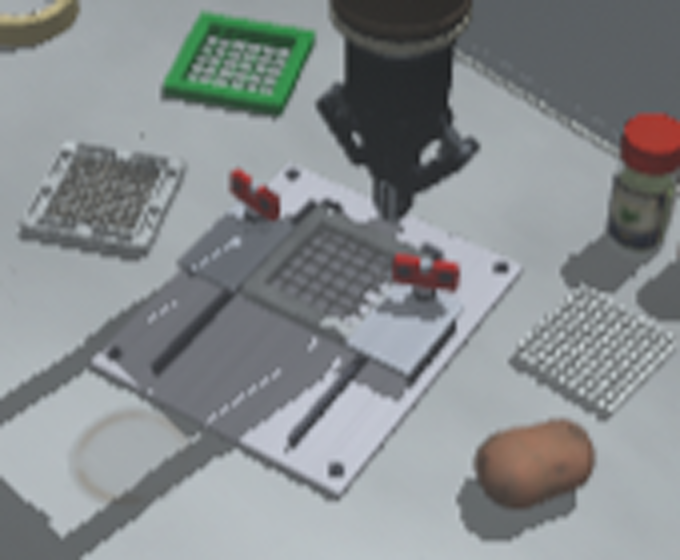

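The scene view shows the fingers down behind the frame with both wings turned across. The knuckles flare at about (325,100) and (475,150) and would pass close to the wings. I'll turn the tool 90° so they lie along the push, then lower it.

Call:
drive_tool(
  moves=[
    [0,0,10,0,0,0,-1],
    [0,0,20,0,0,0,-1],
    [0,0,30,0,0,0,-1],
    [0,0,40,0,0,0,-1],
    [0,0,50,0,0,0,-1],
    [0,0,60,0,0,0,-1],
    [0,0,70,0,0,0,-1],
    [0,0,80,0,0,0,-1],
    [0,0,90,0,0,1,-1],
    [0,0,90,0,0,3,-1],
    [0,0,90,0,0,4,-1],
    [0,0,90,0,0,4,-1],
  ],
)

```text
time_s: 20.05
tool_pos: [0.6406, 0.0441, 0.0115]
tcp_rot: [-180.0, -0.0, 103.3]
contact_force: [0.4, 0.2, -0.2]
grip_width: -0.0002
gripper_force: 0.0
```

```bash
python3 st.py;python3 to.py .5536 .0238 .012 103.2
```

```text
{'time_s': 20.05, 'qpos': [1.234, 42.269, 101.012, 0.0, 36.725, -12.09], 'tool_pos': [0.641, 0.044, 0.012], 'tcp_rot': [-179.994, -0.001, 103.324], 'contact_force': [0.43, 0.24, -0.178], 'moment': [-0.026, -0.027, 0.048], 'grip_width': -0.0, 'gripper_force': 0.0}
[0.64059728 0.04411034 0.01153008] [-1.79994024e+02 -1.39525120e-03  1.03324273e+02] [  0.3 -89.3  -0.5] [-0.  -0.   0.1]
```

Call:
drive_tool(
  moves=[
    [0,0,0,0,-3,0,-1],
    [0,0,0,0,-6,0,-1],
    [0,0,0,0,-9,0,-1],
    [0,0,0,0,-12,0,-1],
    [0,0,0,0,-15,0,-1],
    [0,0,0,0,-18,0,-1],
    [0,0,0,0,-21,0,-1],
    [0,0,0,0,-24,0,-1],
    [0,0,0,0,-27,0,-1],
    [0,0,0,0,-30,0,-1],
  ],
)

```text
time_s: 21.3
tool_pos: [0.6113, 0.0373, 0.0116]
tcp_rot: [180.0, 0.0, 103.2]
contact_force: [2.2, 0.5, -0.5]
grip_width: 0.0002
gripper_force: 0.8
```

```bash
python3 st.py
```

```text
{'time_s': 21.3, 'qpos': [0.652, 40.712, 105.219, -0.0, 34.066, -12.534], 'tool_pos': [0.611, 0.037, 0.012], 'tcp_rot': [179.997, 0.001, 103.186], 'contact_force': [2.163, 0.483, -0.5], 'moment': [0.07, -0.279, -0.036], 'grip_width': 0.0, 'gripper_force': 0.803}
```

Force is 2 N, so the frame slides freely. I'll carry on slowly, decelerating at the end.

Call:
drive_tool(
  moves=[
    [0,0,0,0,-4,0,-1],
    [0,0,0,0,-8,0,-1],
    [0,0,0,0,-12,0,-1],
    [0,0,0,0,-16,0,-1],
    [0,0,0,0,-20,0,-1],
    [0,0,0,0,-24,0,-1],
    [0,0,0,0,-28,0,-1],
    [0,0,0,0,-32,0,-1],
    [0,0,0,0,-36,0,-1],
    [0,0,0,0,-40,0,-1],
    [0,0,0,0,-44,0,-1],
    [0,0,0,0,-48,0,-1],
    [0,0,0,0,-52,0,-1],
    [0,0,0,0,-55,0,-1],
    [0,0,0,0,-57,0,-1],
    [0,0,0,0,-58,0,-1],
    [0,0,0,0,-59,0,-1],
    [0,0,0,0,-59,0,-1],
  ],
)

```text
time_s: 23.55
tool_pos: [0.554, 0.0238, 0.0116]
tcp_rot: [-180.0, 0.0, 103.2]
contact_force: [1.3, 0.7, -0.2]
grip_width: -0.0002
gripper_force: 0.6
```

```bash
python3 st.py
```

```text
{'time_s': 23.55, 'qpos': [-0.67, 37.936, 113.137, -0.001, 28.929, -13.855], 'tool_pos': [0.554, 0.024, 0.012], 'tcp_rot': [-179.998, 0.0, 103.185], 'contact_force': [1.266, 0.689, -0.191], 'moment': [0.021, -0.18, 0.016], 'grip_width': -0.0, 'gripper_force': 0.587}
```

Call:
drive_tool(
  moves=[
    [0,0,0,0,3,0,-1],
    [0,0,0,0,8,-2,-1],
    [0,0,0,0,8,-20,-1],
    [0,0,0,0,8,-60,-1],
    [0,0,0,0,8,-110,-1],
    [0,0,0,0,30,-160,-1],
    [0,0,0,-50,60,-200,-1],
    [0,0,0,-100,60,-200,-1],
    [0,0,0,-150,60,-200,-1],
    [0,0,0,-200,60,-200,-1],
    [0,0,0,-250,60,-200,-1],
    [0,0,0,-300,60,-200,-1],
    [0,0,0,-300,60,-200,-1],
    [0,0,0,-300,60,-200,-1],
  ],
)

```text
time_s: 25.3
tool_pos: [0.6804, -0.2544, 0.2123]
tcp_rot: [180.0, -0.0, 103.2]
contact_force: [0.2, 0.1, -0.6]
grip_width: -0.0001
gripper_force: 0.0
```

```bash
python3 st.py
python3 - <<'E'
from workcell import env
from h import *
f=env.grab_frame("top");np.savez("top2.npz",**f)
cv2.imwrite("pics/t2.png",cv2.resize(f["color"][110:320,150:430],None,fx=2.8,fy=2.8,interpolation=cv2.INTER_CUBIC))
E
```

```text
{'time_s': 25.3, 'qpos': [-22.895, 34.721, 81.258, 0.016, 64.028, -36.057], 'tool_pos': [0.68, -0.254, 0.212], 'tcp_rot': [179.997, -0.016, 103.155], 'contact_force': [0.193, 0.054, -0.644], 'moment': [0.007, 0.014, 0.018], 'grip_width': -0.0, 'gripper_force': 0.0}
```

View pics/t2.png

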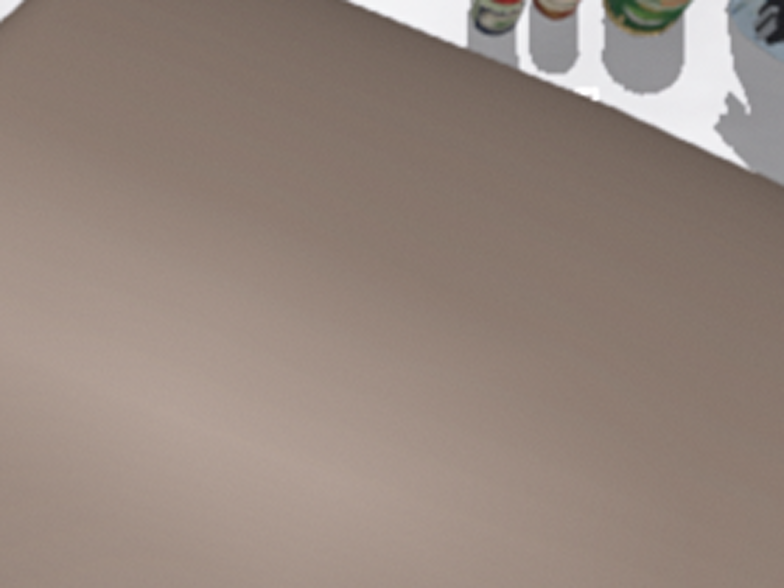

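The arm hides the jig in this view, so I'll move it aside.

Call:
drive_tool(
  moves=[
    [0,0,0,-15,-50,0,-1],
    [0,0,0,-30,-100,-10,-1],
    [0,0,0,-45,-150,-10,-1],
    [0,0,0,-60,-200,-10,-1],
    [0,0,0,-80,-250,-10,-1],
    [0,0,0,-95,-300,-10,-1],
    [0,0,0,-110,-350,-10,-1],
    [0,0,0,-125,-400,-10,-1],
    [0,0,0,-145,-450,-10,-1],
    [0,0,0,-145,-470,-10,-1],
    [0,0,0,-145,-470,-10,-1],
    [0,0,0,-145,-470,-10,-1],
    [0,0,0,-145,-470,-10,-1],
  ],
)

```text
time_s: 26.98
tool_pos: [0.2575, -0.5023, 0.2217]
tcp_rot: [180.0, -0.0, 103.3]
contact_force: [-0.3, -0.3, 0.5]
grip_width: -0.0001
gripper_force: 0.0
```

Run:
```python
from workcell import env
from h import *
f=env.grab_frame("top");np.savez("top3.npz",**f)
cv2.imwrite("pics/t3.png",cv2.resize(f["color"][110:320,150:430],None,fx=2.8,fy=2.8,interpolation=cv2.INTER_CUBIC))
```

```text
(no output)
```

View pics/t3.png

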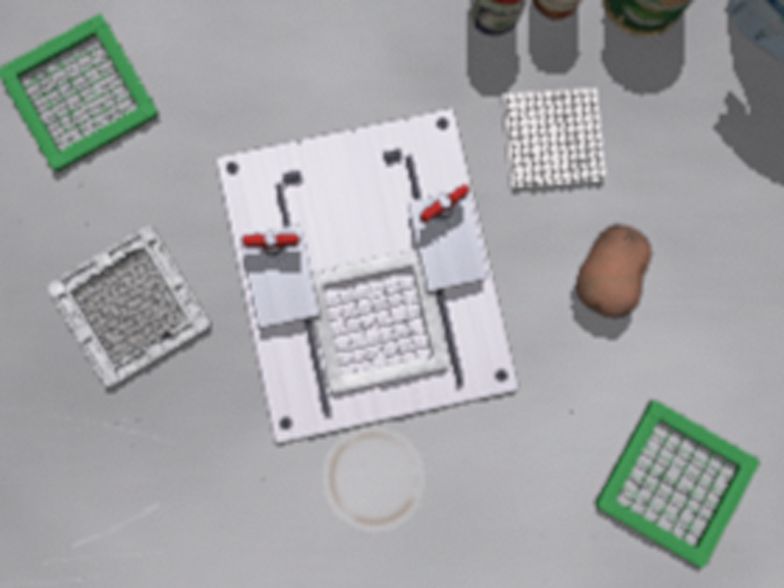

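The frame lies flat and square, spanning rows 262 to 382 of the view. The line across the strap ends is at about row 305, so roughly 65% of the frame stands out. Both wings are turned and the bystanders are where they were.

```bash
python3 -c "
from workcell import env
print(env.sign_off())"
```

```text
the job is handed in; nothing more can be done
None
```

The job is handed in: nut A (left-hand, clockwise) and nut B (right-hand, anticlockwise) are each slackened by about 105°, and the frame is pushed out flat to about jig x = -79 mm, with nothing else disturbed as far as the last picture shows.

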